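Close the sample vents and log the round

ROBOT

A 6-joint arm with a two-finger parallel gripper is mounted at the origin on the work surface. World frame = base frame: x ahead of the robot, y to its left, z up, the work surface at z = 0. Lengths are in mm, angles in degrees, forces in N, time in s.
With the tool pointing down it reaches from about 300 to 850 mm from the base axis. Payload 4.2 kg.
Tool frame: the origin (TCP) lies midway between the tips of the shut fingers; the grasp point (between the pads) lies env.hold_point_z behind it (env.hold_point_z is the distance from the TCP to the grasp point, in mm); z points along the fingers, y is the line along which they close (so a half turn about z gives the same grasp; the last joint's range is limited). The gripper opens to 91 mm and grips with 3 to 60 N. Pads are 32 mm wide; open, the fingers measure 118 mm over their backs; the gripper's body (76 mm by 178 mm) begins 60 mm behind the grasp point.
Start: joints at [-76.49, 18.312, 89.639, -0, 72.044, -1.146], TCP at [145.489, -556.306, 213.976] pointing down, gripper open.
Joint ranges: [-177.97, 177.97], [-48.28, 115.42], [12.27, 149.76], [-77.06, 257.06], [2.81, 150.46], [-146.56, 146.56]. Speed limits (degrees/s): [147.25, 147.25, 180, 180, 180, 180].

INTERFACE

Orientations are given as [roll, pitch, yaw] about the fixed x, y, z axes, in that order (R = Rz(yaw) Ry(pitch) Rx(roll)).
In Python, from workcell import env, viewer, spotter gives the robot as it stands.
- The arm moves only by the tool apply_moves, never from a script. Its arguments are lists of equal length, an entry for each row: "delta_pos": the shift along the world's x, y, z normalised to -1 to 1, where 1 is 120 mm, a list of three; "rot": the turn, a rotation vector about the world's x, y, z normalised to -1 to 1, where 1 is 1.5 rad, a list of three; "hand": the opening, from 0 (shut) to 1 (fully open). A call has 1 to 10 rows; each row is the pose to reach, as a shift and turn from the pose commanded when the call began; what a row does not reach only later rows make up. A row lasts 1/12 s, in which the tool goes at most 41.7 mm and 7.16 degrees, less where a joint would pass 70% of its speed; a pose out of reach is approached as far as the arm can. A call with a number of a shift or a turn outside -1 to 1 is refused whole. A call with a gripper value outside its range is refused whole. The fingers move at their own pace and stop on an object; "newtons" is the grip in N (left out, the last holds). Time passes only in rows, so rows that repeat a pose let the fingers close. It gives the time, the measured TCP pose, the force, the opening and the grip force at its end, in the units of the state.
- env.state(): the state, without advancing time (a new reading comes with each control period).
- viewer.grab_frame(name): name is "side" or "top"; returns a dict with "pixels" (480x640x3 uint8, red, green, blue), "camera_matrix" (3x3 intrinsics, pixels), "k1" (the pictures are not rectified: a ray, as slopes to the right and down, at radius r is drawn at 1 + k1 r^2 times it, then the intrinsics apply), "R" (3x3) and "t" (3): a world point X has camera coordinates R X + t. Camera axes: x right, y down, z forward; pixel columns grow to the right and rows downward; lengths in mm; the calibration is good to about 2 mm. A picture is of the moment at which its call begins. There is no depth.
- env.job_done(): hands the job in; it is judged then, once.
Trained networks look in a picture, given as the dict that the camera call returned (one of the last four; its "shot" number tells which), for a name from the list of things; names that differ only in an ending like _2 or _b are one class to them, and where a whole thing is asked for, a point or a joint stands for the part that bears it (a point fixed in the world has none). Each returns a list of dicts, best first, with "score" (0 to 1); they miss things now and then, are a little off and sometimes report something else, mostly with a low value. They report only what shows in the picture. A call takes as long as a camera call.
- spotter.trace(picture, query): "mask" (480x640 bool, what is visible of it) and "box" ([centre column, centre row, width, height] in pixels, round what is visible of it).
- spotter.landmark_of(picture, query): "position" ([column, row] in pixels: a listed point, or the origin of a listed thing).
The state is a dict: "time_s": time; "qpos": joint angles; "qvel": joint speeds; "effort": joint torques, N m; "ee_pos": TCP position; "ee_rot": TCP orientation; "force": force on the tool from outside, world axes, zero at the start; "torque": the same for the moment, N m; "gripper_width": finger opening in mm; "gripper_force": force on a finger pad.
Only numpy, scipy, OpenCV 4.12 (cv2) and the standard library are available. Lean on these libraries where they do the work, as an engineer would, in place of code of your own. Each camera call takes 0.05 s, during which the arm holds its last target. There are 200 camera calls.

TASK

Close the three sample tubes by pressing the vent button in each stopper fully in with a light fingertip touch: the tallest tube first, then the middle one, then the shortest; then tap the crown of the sensor dome lightly, so that it dips and springs back, to log the round. Only touch: the tubes stay standing in the rack, never lifted, nothing is pressed hard (stay under about 15 N), and everything else on the shelf is left alone.

Things in the scene. Friction and masses are not known exactly. Their poses are not given: they have to be found in the camera images.
- rack: light wooden test-tube rack fixed to the shelf, 80 (x) x 200 (y) mm, 72 mm high; origin at the centre of its underside, own z up; three tubes stand in a row along its y axis, at y = -60, 0 and +60 mm, in any order
- tube_tall: the tallest sealed glass tube, 24 mm across, loose in its 26 mm rack hole, standing on a sprung seat in the rack 26 mm above the shelf, which stays up until pushed with about 4 N, then gives by up to 8 mm at 1.2 N per mm and returns; glass 115 mm long, on it a black rubber stopper 28 mm across and 14 mm thick; origin at the centre of its underside, z along the tube, up
- tall_top (a point): centre of the top of the vent button in the tallest tube's stopper: a plain white round button 18 mm across, standing 9 mm proud of the stopper when out; the point moves with the button and is 164 mm above the shelf while the button is out
- button_tall (a joint): how far the tallest tube's vent button is pushed in (m): 0 out, 0.007 fully in (then still 2 mm proud of the stopper); it slides straight down against about 3 N of friction, has no spring and stays where it is left
- tube_mid: the middle-height sealed glass tube, 24 mm across, loose in its 26 mm rack hole, standing on a sprung seat in the rack 26 mm above the shelf, which stays up until pushed with about 4 N, then gives by up to 8 mm at 1.2 N per mm and returns; glass 95 mm long, on it a black rubber stopper 28 mm across and 14 mm thick; origin at the centre of its underside, z along the tube, up
- mid_top (a point): centre of the top of the vent button in the middle-height tube's stopper: a plain white round button 18 mm across, standing 9 mm proud of the stopper when out; the point moves with the button and is 144 mm above the shelf while the button is out
- button_mid (a joint): how far the middle-height tube's vent button is pushed in (m): 0 out, 0.007 fully in (then still 2 mm proud of the stopper); it slides straight down against about 3 N of friction, has no spring and stays where it is left
- tube_short: the shortest sealed glass tube, 24 mm across, loose in its 26 mm rack hole, standing on a sprung seat in the rack 26 mm above the shelf, which stays up until pushed with about 4 N, then gives by up to 8 mm at 1.2 N per mm and returns; glass 75 mm long, on it a black rubber stopper 28 mm across and 14 mm thick; origin at the centre of its underside, z along the tube, up
- short_top (a point): centre of the top of the vent button in the shortest tube's stopper: a plain white round button 18 mm across, standing 9 mm proud of the stopper when out; the point moves with the button and is 124 mm above the shelf while the button is out
- button_short (a joint): how far the shortest tube's vent button is pushed in (m): 0 out, 0.007 fully in (then still 2 mm proud of the stopper); it slides straight down against about 3 N of friction, has no spring and stays where it is left
- sensor: foot of the sensor, a white disc 96 mm across and 18 mm high, fixed to the shelf; origin at the centre of its underside
- dome_top (a point): crown of the pale blue plastic sensor dome (80 mm across, smooth and round-topped) on that foot; 77 mm above the shelf when not pressed; moves with the dome
- dome (a joint): how far the dome is pressed down on its foot (m): 0 up, 0.012 on its stop; a spring lets it start at about 1.2 N, asks 2.8 N at 2 mm and 10.8 N at 12 mm, and returns it; a tap registers at 2 mm
- weight: slate calibration weight, 56 mm across, with an upright steel ring on top, 96 mm high overall; loose (to be left alone); origin at the centre of its underside
- thermometer: brass thermometer standing on a round foot 52 mm across, 126 mm high; loose (to be left alone); origin at the centre of its underside
- jar: small lidded jar, 48 mm across, 55 mm high; loose (to be left alone); origin at the centre of its underside
- bottle: small bottle, 50 mm across, 110 mm high; loose (to be left alone); origin at the centre of its underside
- mug: white mug, 76 mm across with a side handle, 80 mm high; loose (to be left alone); origin at the centre of its underside
- screwdriver: screwdriver lying flat to the robot's left; loose (to be left alone)
- logbook: closed log book lying flat at the robot's right, 200 x 140 x 18 mm, fixed; origin at the centre of its underside

How it is judged (in metres and radians):
On the way, in this order (a step that is already met when the one before it is completed fails the run):
1. the tallest tube's vent button is pressed in by a finger (value of joint button_tall above 0.0045 m and contact force between the fingers and tube_tall above 0.3 N), for 0.05 s.
2. the middle-height tube's vent button is pressed in by a finger (value of joint button_mid above 0.0045 m and contact force between the fingers and tube_mid above 0.3 N), for 0.05 s.
3. the shortest tube's vent button is pressed in by a finger (value of joint button_short above 0.0045 m and contact force between the fingers and tube_short above 0.3 N), for 0.05 s.
4. the sensor dome is pressed down at least 2 mm by a finger (value of joint dome above 0.002 m and contact force between the fingers and sensor above 0.5 N), for 0.03 s.
At the end, for the whole second after the job is handed in: all three vent buttons are in (more than 4.5 of 7 mm), the dome is up again (within 1 mm), and the tubes stand still, upright within 0.15 rad, on their seats in the rack (within 4 mm) (value of joint each of button_tall, button_mid, button_short above 0.0045 m and value of joint dome below 0.001 m and z of tube_tall in the frame of rack between 0.022 and 0.03 m and angle between each of tube_tall, tube_mid, tube_short's own z axis and vertical below 0.15 rad and linear speed of each of tube_tall, tube_mid, tube_short below 0.02 m/s and z of tube_mid in the frame of rack between 0.022 and 0.03 m and z of tube_short in the frame of rack between 0.022 and 0.03 m); the robot touches nothing.
It fails at once if out of order: a button is in before the next taller tube's, or the dome is tapped before all three are in ((value of joint button_mid above 0.0045 m and not (value of joint button_tall above 0.0045 m)) or (value of joint button_short above 0.0045 m and not (value of joint button_mid above 0.0045 m)) or (value of joint dome above 0.002 m and not (value of joint button_short above 0.0045 m))).
It fails at once if a tube or the sensor is pushed harder than 20 N (contact force between any of the fingers, the arm and tube_tall above 20 N or contact force between any of the fingers, the arm and tube_mid above 20 N or contact force between any of the fingers, the arm and tube_short above 20 N or contact force between any of the fingers, the arm and sensor above 20 N).
It fails at once if a tube is lifted more than 8 mm or tipped (z of any of tube_tall, tube_mid, tube_short in the frame of rack above 0.034 m or angle between any of tube_tall, tube_mid, tube_short's own z axis and vertical above 0.2 rad).
It fails at once if another thing on the shelf is moved more than 15 mm or tipped (distance of any of weight, thermometer, jar, bottle, mug, screwdriver from where it was at the start of the episode above 0.015 m or angle between any of weight, thermometer, jar, bottle, mug's own z axis and vertical above 0.2 rad).
It also fails if it takes over 61 s, if anything falls off the work surface, if the arm or the gripper's body presses on something with over 40 N, if the wrist force passes 120 N, or if a joint passes its speed limit or range.

## Working session

There is one attempt and no reset: what is moved stays moved. The work goes in short steps, Python scripts to look and compute and a tool call to move; the robot and the scene stay as the last step left them, time stands still between calls to the robot, and variables do not carry over. Pictures are saved under pics/ and viewed, at most 10 in all, crops included, and the job is handed in when it is done.

Besides the shell and the picture viewer there is one more tool, called after "Request:" as name(argument=value, ...) on one line, values as JSON. apply_moves: Moves the arm, as the interface text tells. Its arguments: {"type":"object","properties":{"delta_pos":{"type":"array"},"rot":{"type":"array"},"hand":{"type":"array"},"newtons":{"type":"number"}},"required":["delta_pos","rot","hand"]}

```bash
mkdir -p pics; cat > h.py <<'E'
import numpy as np, cv2
from workcell import env, viewer, spotter
def ray(p,uv):
    K=p["camera_matrix"];k=p["k1"]
    d=np.array([(uv[0]-K[0][2])/K[0][0],(uv[1]-K[1][2])/K[1][1]])
    s=d.copy()
    for _ in range(20): s=d/(1+k*(s@s))
    R=np.array(p["R"]);t=np.array(p["t"])
    return -R.T@t, R.T@np.array([s[0],s[1],1])
def at_z(p,uv,z):
    o,d=ray(p,uv); return o+d*(z-o[2])/d[2]
def tri(a,b):
    (o1,d1),(o2,d2)=a,b
    A=np.stack([d1,-d2],1); s=np.linalg.lstsq(A,o2-o1,rcond=None)[0]
    x,y=o1+s[0]*d1,o2+s[1]*d2
    return (x+y)/2, np.linalg.norm(x-y)
E
python3 - <<'E'
from h import *
P={n:viewer.grab_frame(n) for n in("side","top")}
for n,p in P.items(): cv2.imwrite(f"pics/{n}0.png",p["pixels"][:,:,::-1]); print(n,(-np.array(p["R"]).T@p["t"]).round())
for q,z in [("tall_top",164),("mid_top",144),("short_top",124),("dome_top",77),("rack",0),("weight",0),("thermometer",0),("bottle",0),("mug",0),("jar",0)]:
    L={}
    for n,p in P.items():
        r=spotter.landmark_of(p,q)
        for e in r[:3]: print(q,n,round(e["score"],2),np.round(e["position"],1),at_z(p,e["position"],z).round(1))
        if r: L[n]=r[0]["position"]
    if len(L)==2: x,e=tri(ray(P["side"],L["side"]),ray(P["top"],L["top"])); print("  tri",x.round(1),round(e,1))
print(env.state(), env.hold_point_z)
E
```

```text
side [  953. -1134.  1001.]
top [ 429.  -10. 1524.]
tall_top side 0.51 [289.5 238.2] [ 536.6 -131.   164. ]
tall_top top 0.39 [363.9 245.9] [ 530.3 -114.9  164. ]
  tri [ 530.8 -116.   151.7] 0.9
mid_top side 0.49 [273.8 276.8] [ 540.3 -240.5  144. ]
mid_top side 0.16 [288.1 302. ] [ 595.5 -303.7  144. ]
mid_top top 0.57 [411.5 240.5] [ 543.  -240.8  144. ]
  tri [ 541.9 -241.1  145. ] 2.3
short_top side 0.54 [283.2 268.7] [ 540.8 -189.   124. ]
short_top top 0.52 [306.6 299.9] [395.5  35.5 124. ]
short_top top 0.37 [385.2 242.2] [ 541.8 -174.4  124. ]
  tri [ 410.9   52.  -107.6] 45.4
dome_top side 0.98 [323.2 186.6] [502.9 215.5  77. ]
dome_top side 0.3 [260.4 243.3] [432.3 -65.1  77. ]
dome_top top 0.96 [245.2 263. ] [497.4 201.9  77. ]
dome_top top 0.7 [385.8 244.4] [ 539.5 -181.4   77. ]
  tri [501.8 202.9  83.8] 10.1
rack side 0.89 [285.  300.9] [ 527.2 -162.6    0. ]
rack top 0.86 [384.9 244.1] [ 546.4 -188.     0. ]
rack top 0.33 [253.6 261.5] [504.9 189.1   0. ]
  tri [ 541.3 -186.3   25.9] 6.8
weight side 0.83 [330.3 256.3] [580.9  23.3   0. ]
weight top 0.58 [319.  233.9] 
[... 821 characters left out ...]
.2  24.5   0.7] 9.9
{'time_s': 1.1, 'qpos': array([-7.64890130e+01,  1.83106672e+01,  8.96388949e+01, -2.51134647e-03,
        7.20415610e+01, -1.14637338e+00]), 'qvel': array([-0.00469554, -0.01267116,  0.00949992, -0.03797632, -0.02124317,
       -0.0075443 ]), 'effort': array([ 1.60939482e-03, -4.12362635e+01, -2.32232255e+01,  7.32603762e-02,
        3.75180482e-02, -3.00255586e-06]), 'ee_pos': array([ 145.48658467, -556.32087515,  213.98901144]), 'ee_rot': array([1.79991173e+02, 2.56623308e-03, 1.46581343e+01]), 'force': array([ 0.14853098, -0.31519377,  0.03516177]), 'torque': array([-0.03503587, -0.07110482,  0.0144192 ]), 'gripper_force': 0.0, 'gripper_width': 91.34986222235207} 18.8
```

```bash
python3 - <<'E'
import cv2,numpy as np
s=cv2.imread("pics/side0.png");t=cv2.imread("pics/top0.png")
a=cv2.resize(s[130:350,190:450],None,fx=3,fy=2.7);cv2.imwrite("pics/a.png",a)
cv2.imwrite("pics/b.png",cv2.resize(t[140:330,220:440],None,fx=3.6,fy=3.15,interpolation=cv2.INTER_CUBIC))
E
```

```text
(no output)
```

View pics/a.png

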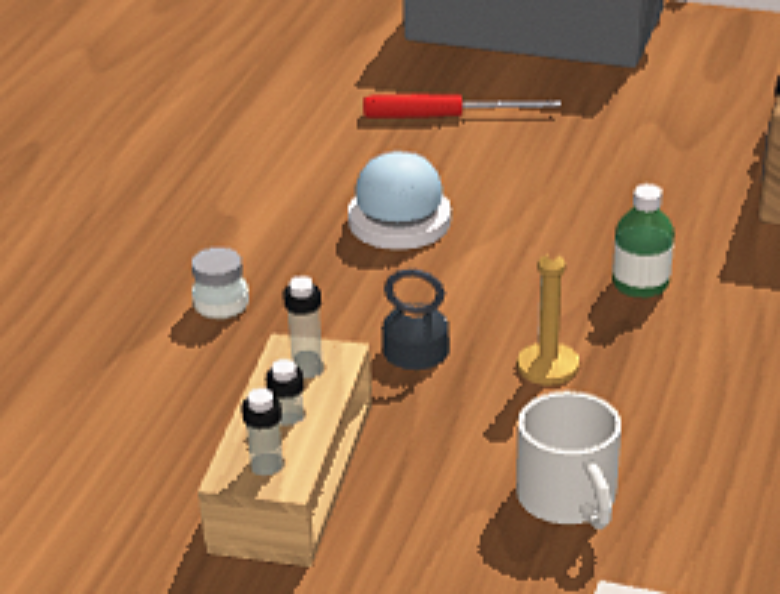

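View pics/b.png

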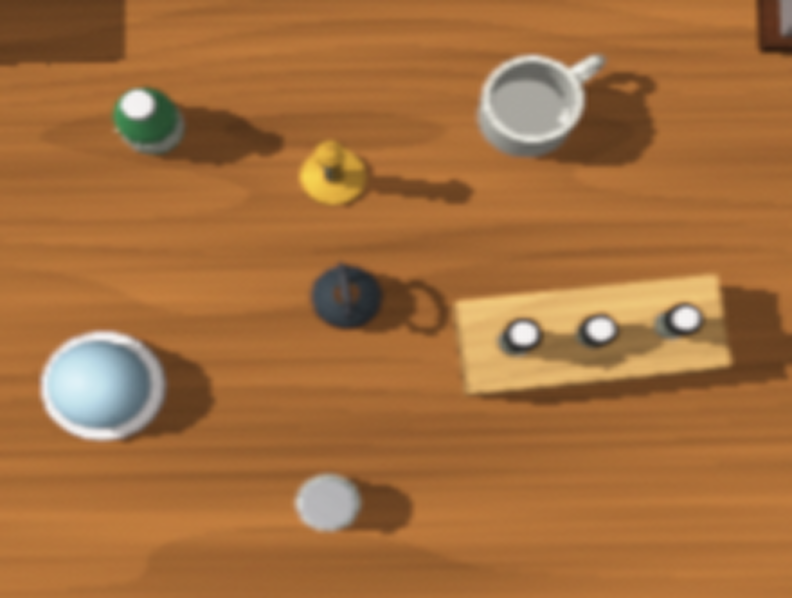

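The close-ups show the tubes in the order tall (top pixel ~366,246), short (~387,244) and mid (~410,241), with the dome at about (248,262). The nearby objects are all lower than the tool body will be. Next I'll refine the button centres from their white blobs.

```bash
python3 - <<'E'
from h import *
P={n:viewer.grab_frame(n) for n in("side","top")}
G={"tall":((290,236),(365.8,245.7),164),"short":((285,267),(386.7,244.4),124),"mid":((277.3,278),(410.3,241),144)}
for k,(s,t,z) in G.items():
    U={}
    for n,c in(("side",s),("top",t)):
        g=P[n]["pixels"].min(2).astype(float); m=np.zeros((480,640),np.uint8); cv2.circle(m,(round(c[0]),round(c[1])),6,1,-1)
        w=np.clip(g-170,0,None)*m; ys,xs=np.mgrid[:480,:640]; U[n]=[(w*xs).sum()/w.sum(),(w*ys).sum()/w.sum()]
        print(k,n,np.round(U[n],1),at_z(P[n],U[n],z if n=="top" else z-3).round(1))
    x,e=tri(ray(P["side"],U["side"]),ray(P["top"],U["top"]));print("  tri",x.round(1),round(e,1))
p=P["side"];q=P["top"]
for n,p in P.items():
    r=spotter.trace(p,"dome_top")[0]; m=r["mask"]; print(n,r["score"],np.round(r["box"],1))
# foot/dome ring in top: bright-saturation ellipse
E
```

```text
tall side [290.  234.7] [ 531.7 -114.9  161. ]
tall top [365.1 245.4] [ 531.4 -117.9  164. ]
  tri [ 532.1 -117.7  163. ] 1.3
short side [284.1 265.4] [ 537.3 -174.9  121. ]
short top [386.4 244. ] [ 537.  -177.4  124. ]
  tri [ 537.7 -177.3  122.9] 1.3
mid side [276.3 276.3] [ 543.5 -234.6  141. ]
mid top [410.1 240.5] [ 543.1 -237.1  144. ]
  tri [ 543.8 -236.9  143. ] 1.4
side 0.9 [325.4 199.7  27.9  23.6]
top 0.97 [249.2 263.6  25.9  32.3]
```

Request:
apply_moves(delta_pos=[[0,0,0.4],[0.3,0.3,0.4],[0.7,0.7,0.4],[1,1,0.4],[1,1,0.4],[1,1,0.4],[1,1,0.4]], rot=[[0,0,0],[0,0,0],[0,0,0],[0,0,0],[0,0,0],[0,0,0],[0,0,0]], hand=[0,0,0,0,0,0,0], newtons=10)

```text
time_s: 1.88
ee_pos: [266.9, -434.9, 262.4]
ee_rot: [180.0, -0.0, 14.9]
force: [-0.4, -0.1, 0.3]
gripper_width: 47.5
gripper_force: 0.0
```

Request:
apply_moves(delta_pos=[[0.3,0.3,0],[0.6,0.6,0],[0.8,0.8,0],[1,1,0],[1,1,0],[1,1,0],[1,1,0]], rot=[[0,0,0],[0,0,0],[0,0,0],[0,0,0],[0,0,0],[0,0,0],[0,0,0]], hand=[0,0,0,0,0,0,0])

```text
time_s: 2.47
ee_pos: [384.9, -317.5, 261.8]
ee_rot: [180.0, 0.1, 14.6]
force: [-0.8, -1.0, 0.1]
gripper_width: 1.6
gripper_force: 0.0
```

Request:
apply_moves(delta_pos=[[0.3,0.3,0],[0.6,0.6,0],[0.8,0.8,0],[1,1,0],[1,1,0],[1,1,0]], rot=[[0,0,0],[0,0,0],[0,0,0],[0,0,0],[0,0,0],[0,0,0]], hand=[0,0,0,0,0,0])

```text
time_s: 2.97
ee_pos: [505.9, -197.0, 261.5]
ee_rot: [180.0, 0.1, 14.7]
force: [-0.3, 0.4, -0.9]
gripper_width: 0.2
gripper_force: 0.0
```

```bash
python3 - <<'E'
from h import *
p=viewer.grab_frame("top");q=viewer.grab_frame("side")
from scipy.optimize import least_squares
# dome modelled: hemisphere-ish radius 40 centred z=37; fit box to both views
def proj(p,X):
    c=X@np.array(p["R"]).T+p["t"]; s=c[:,:2]/c[:,2:]; s=s*(1+p["k1"]*(s**2).sum(1,keepdims=True)); K=p["camera_matrix"]
    return s*[K[0][0],K[1][1]]+[K[0][2],K[1][2]]
a,b=np.meshgrid(np.linspace(0,2*np.pi,60),np.linspace(0,np.pi/2,20)); S=np.stack([np.cos(a)*np.cos(b)*40,np.sin(a)*np.cos(b)*40,np.sin(b)*40+37],-1).reshape(-1,3)
bx=[(r,spotter.trace(r,"dome_top")) for r in(p,q)]
for (r,t) in bx:
    if not t: print("none");continue
    B=t[0]["box"]
    def f(x):
        u=proj(r,S+[x[0],x[1],0]);return (u.max(0)+u.min(0))/2-B[:2]
    s=least_squares(f,[500,205]);u=proj(r,S+[*s.x,0]);print(t[0]["score"],s.x.round(1),np.ptp(u,axis=0).round(1),np.round(B,1))
for r in(p,q):
  for e in spotter.landmark_of(r,"sensor")[:1]: print("sensor",e["score"],at_z(r,e["position"],0).round(1))
print(env.state()["ee_pos"],env.state()["ee_rot"],env.state()["force"])
E
```

```text
0.55 [498.5 204.8] [28.8 28.7] [246.2 263.3  24.6  29.4]
0.97 [515.1 195.8] [29.1 23. ] [325.6 200.2  26.9  25.7]
sensor 0.7 [505.3 195.1   0. ]
sensor 0.62 [514.4 199.3  -0. ]
[ 504.47708977 -197.86139842  262.14421768] [1.79975120e+02 7.95093035e-03 1.45007453e+01] [-0.63830326  0.30037531 -0.3497238 ]
```

Request:
apply_moves(delta_pos=[[0.11,0.33,0],[0.22,0.66,0],[0.22,0.66,-0.3],[0.22,0.66,-0.5],[0.22,0.66,-0.68],[0.22,0.66,-0.68],[0.22,0.66,-0.68],[0.22,0.66,-0.68]], rot=[[0,0,0],[0,0,0],[0,0,0],[0,0,0],[0,0,0],[0,0,0],[0,0,0],[0,0,0]], hand=[0,0,0,0,0,0,0,0])

```text
time_s: 3.93
ee_pos: [532.6, -118.0, 181.9]
ee_rot: [179.9, -0.1, 14.6]
force: [0.4, 0.1, -0.0]
gripper_width: 0.7
gripper_force: 0.0
```

```bash
python3 - <<'E'
from h import *
p=viewer.grab_frame("side");cv2.imwrite("pics/c.png",cv2.resize(p["pixels"][190:320,220:380,::-1],None,fx=4.5,fy=4.5,interpolation=cv2.INTER_CUBIC))
s=env.state();print(s["ee_pos"],s["force"])
E
```

```text
[ 532.88771138 -117.96627508  182.25916137] [ 0.36214782  0.28739721 -0.01593344]
```

View pics/c.png

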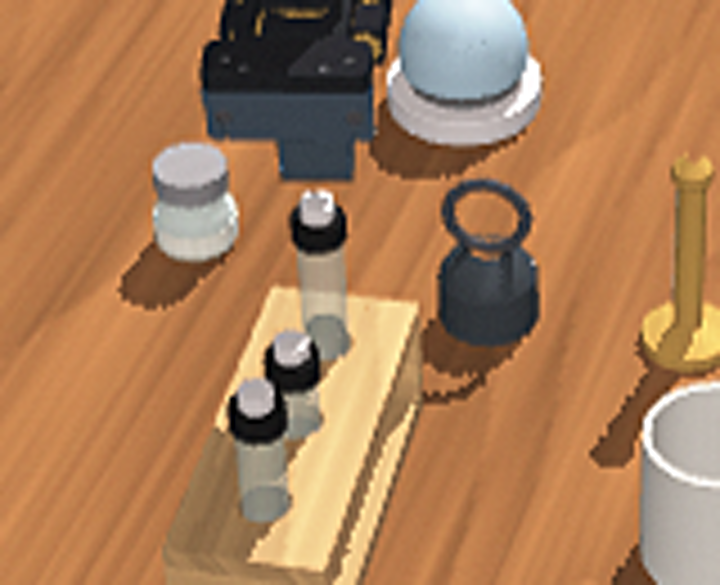

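The shut fingers are directly above the tall button, with the tip at about (290,229) in the full picture. I'll press slowly.

Request:
apply_moves(delta_pos=[[0,0,-0.07],[0,0,-0.12],[0,0,-0.14],[0,0,-0.155],[0,0,-0.17],[0,0,-0.185],[0,0,-0.2],[0,0,-0.21],[0,0,-0.22],[0,0,-0.22]], rot=[[0,0,0],[0,0,0],[0,0,0],[0,0,0],[0,0,0],[0,0,0],[0,0,0],[0,0,0],[0,0,0],[0,0,0]], hand=[0,0,0,0,0,0,0,0,0,0])

```text
time_s: 4.82
ee_pos: [532.4, -117.2, 154.6]
ee_rot: [180.0, -0.1, 14.7]
force: [-0.1, 0.1, 7.6]
gripper_width: 0.6
gripper_force: 3.4
```

7.6 N means the seat has started to give, so the button is fully in. I'll lift and go over the mid tube.

Request:
apply_moves(delta_pos=[[0,0,0.05],[0,0,0.2],[0,-0.1,0.25],[0.03,-0.4,0.25],[0.06,-0.7,0.25],[0.09,-0.99,0.25],[0.09,-0.99,0.25],[0.09,-0.99,0.1],[0.09,-0.99,0.06],[0.09,-0.99,0.06]], rot=[[0,0,0],[0,0,0],[0,0,0],[0,0,0],[0,0,0],[0,0,0],[0,0,0],[0,0,0],[0,0,0],[0,0,0]], hand=[0,0,0,0,0,0,0,0,0,0])

```text
time_s: 5.65
ee_pos: [541.2, -235.7, 159.1]
ee_rot: [-179.8, 0.2, 14.6]
force: [-1.2, 0.3, -0.4]
gripper_width: 0.3
gripper_force: 0.0
```

```bash
python3 - <<'E'
from h import *
p=viewer.grab_frame("side");cv2.imwrite("pics/d.png",cv2.resize(p["pixels"][190:320,220:380,::-1],None,fx=4.5,fy=4.5,interpolation=cv2.INTER_CUBIC))
s=env.state();print(s["ee_pos"],s["force"])
E
```

```text
[ 541.92541796 -235.69312575  160.2215679 ] [ 0.18074852 -0.64756921  0.49767243]
```

View pics/d.png

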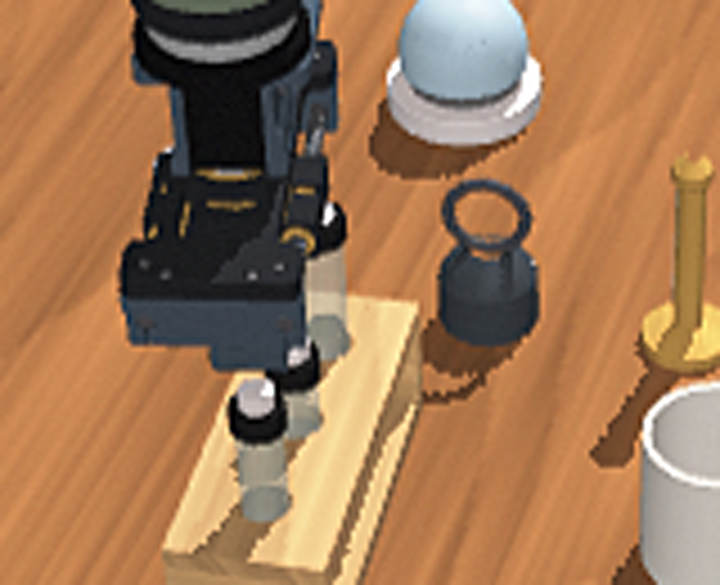

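The fingers are over the mid button (around crop 255,370), and the tall tube is upright. I'll press the mid button.

Request:
apply_moves(delta_pos=[[0.01,0,-0.07],[0.01,0,-0.12],[0.01,0,-0.14],[0.01,0,-0.155],[0.01,0,-0.17],[0.01,0,-0.185],[0.01,0,-0.2],[0.01,0,-0.21],[0.01,0,-0.22],[0.01,0,-0.22]], rot=[[0,0,0],[0,0,0],[0,0,0],[0,0,0],[0,0,0],[0,0,0],[0,0,0],[0,0,0],[0,0,0],[0,0,0]], hand=[0,0,0,0,0,0,0,0,0,0])

```text
time_s: 6.53
ee_pos: [544.2, -236.0, 135.2]
ee_rot: [180.0, -0.0, 14.7]
force: [-0.6, 0.1, 5.5]
gripper_width: 0.5
gripper_force: 2.9
```

Request:
apply_moves(delta_pos=[[0,0,0.05],[0,0,0.2],[0,0.1,0.25],[-0.03,0.3,0.25],[-0.055,0.495,0.25],[-0.055,0.495,0.25],[-0.055,0.495,0.15],[-0.055,0.495,0.06],[-0.055,0.495,0.05],[-0.055,0.495,0.05]], rot=[[0,0,0],[0,0,0],[0,0,0],[0,0,0],[0,0,0],[0,0,0],[0,0,0],[0,0,0],[0,0,0],[0,0,0]], hand=[0,0,0,0,0,0,0,0,0,0])

```text
time_s: 7.37
ee_pos: [536.5, -176.3, 139.5]
ee_rot: [-179.9, 0.1, 14.6]
force: [-0.1, 0.7, 0.2]
gripper_width: 0.6
gripper_force: 0.0
```

```bash
python3 - <<'E'
from h import *
p=viewer.grab_frame("side");cv2.imwrite("pics/e.png",cv2.resize(p["pixels"][190:320,220:380,::-1],None,fx=4.5,fy=4.5,interpolation=cv2.INTER_CUBIC))
s=env.state();print(s["ee_pos"],s["force"])
E
```

```text
[ 537.0646044  -176.58398792  140.21732246] [-0.27421547 -0.11419757  0.08333325]
```

View pics/e.png

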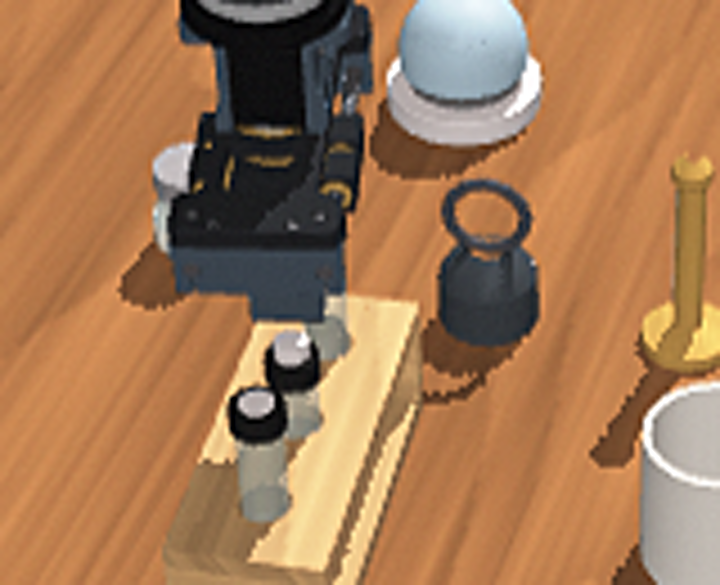

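The mid button is clearly in, standing barely proud at crop (257,403). The fingers are over the short tube (button at crop ~(292,350)), and the body clears its neighbours. I'll press the short button.

Request:
apply_moves(delta_pos=[[0,0,-0.07],[0,0,-0.12],[0,0,-0.14],[0,0,-0.155],[0,0,-0.17],[0,0,-0.185],[0,0,-0.2],[0,0,-0.21],[0,0,-0.215],[0,0,-0.215]], rot=[[0,0,0],[0,0,0],[0,0,0],[0,0,0],[0,0,0],[0,0,0],[0,0,0],[0,0,0],[0,0,0],[0,0,0]], hand=[0,0,0,0,0,0,0,0,0,0])

```text
time_s: 8.25
ee_pos: [537.6, -176.6, 115.4]
ee_rot: [180.0, -0.0, 14.7]
force: [-0.2, -0.5, 5.7]
gripper_width: 0.5
gripper_force: 2.9
```

Request:
apply_moves(delta_pos=[[0,0,0.05],[0,0,0.3],[0,0,0.65],[0,0,0.8],[0,0.3,0.8],[0,0.6,0.8],[0,1,0.8],[0,1,0.8],[0,1,0.8]], rot=[[0,0,0],[0,0,0],[0,0,0],[0,0,0],[0,0,0],[0,0,0],[0,0,0],[0,0,0],[0,0,0]], hand=[0,0,0,0,0,0,0,0,0])

```text
time_s: 9.0
ee_pos: [537.0, -54.3, 210.9]
ee_rot: [-180.0, 0.0, 14.9]
force: [-1.0, -0.2, -0.4]
gripper_width: 0.7
gripper_force: 0.0
```

```bash
python3 - <<'E'
from h import *
p=viewer.grab_frame("top");q=viewer.grab_frame("side")
def proj(p,X):
    c=X@np.array(p["R"]).T+p["t"]; s=c[:,:2]/c[:,2:]; s=s*(1+p["k1"]*(s**2).sum(1,keepdims=True)); K=p["camera_matrix"]
    return s*[K[0][0],K[1][1]]+[K[0][2],K[1][2]]
a=np.linspace(0,2*np.pi,40)
out=[]
for r,x0,y0 in((p,205,235),(q,285,160)):
    g=np.ascontiguousarray(r["pixels"][:,:,::-1])
    for c in((500,202),):
        for z,R in((18,48),(0,48)):
            cv2.polylines(g,[np.round(proj(r,np.stack([c[0]+R*np.cos(a),c[1]+R*np.sin(a),0*a+z],1))*16).astype(int)],True,(0,0,255),1,cv2.LINE_8,4)
        u=proj(r,np.array([[c[0],c[1],77.]]))[0].round().astype(int); g[u[1],u[0]]=(0,255,0)
    out.append(cv2.resize(g[y0:y0+60,x0:x0+80],(400,300),interpolation=cv2.INTER_NEAREST))
cv2.imwrite("pics/f.png",np.hstack(out))
cv2.imwrite("pics/g.png",cv2.resize(q["pixels"][190:320,220:380,::-1],None,fx=4.5,fy=4.5,interpolation=cv2.INTER_CUBIC))
s=env.state();print(s["ee_pos"],s["force"])
E
```

```text
[537.28017879 -56.93019689 210.84162178] [ 0.24746167 -0.68895561 -0.11249722]
```

View pics/f.png

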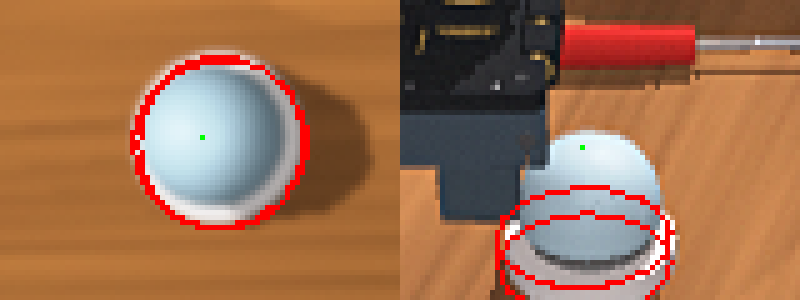

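View pics/g.png

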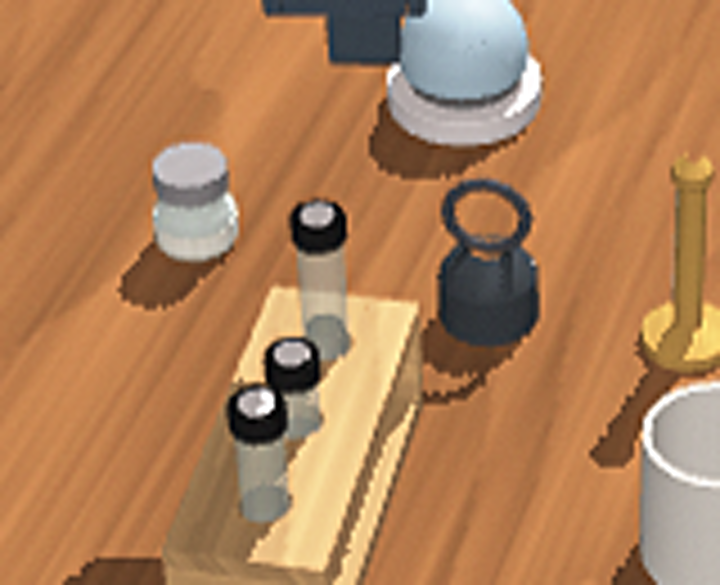

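All three buttons are in and the tubes are upright. The overlay puts the dome at about (502,203). I'll move over it.

Request:
apply_moves(delta_pos=[[-0.1,0.3,0],[-0.2,0.6,0],[-0.29,0.9,0],[-0.29,1,0],[-0.29,1,0]], rot=[[0,0,0],[0,0,0],[0,0,0],[0,0,0],[0,0,0]], hand=[0,0,0,0,0])

```text
time_s: 9.52
ee_pos: [502.6, 64.3, 211.0]
ee_rot: [180.0, -0.0, 14.8]
force: [0.4, 0.4, -0.1]
gripper_width: 0.4
gripper_force: 0.0
```

Request:
apply_moves(delta_pos=[[0,0.3,0],[0,0.6,0],[0,0.9,0],[0,1,0],[0,1,0],[0,1,-0.3],[0,1,-0.6],[0,1,-0.9],[0,1,-0.95],[0,1,-0.95]], rot=[[0,0,0],[0,0,0],[0,0,0],[0,0,0],[0,0,0],[0,0,0],[0,0,0],[0,0,0],[0,0,0],[0,0,0]], hand=[0,0,0,0,0,0,0,0,0,0])

```text
time_s: 10.35
ee_pos: [501.5, 180.9, 95.0]
ee_rot: [179.9, 0.3, 14.5]
force: [-0.4, -0.2, -0.2]
gripper_width: 0.7
gripper_force: 0.0
```

Request:
apply_moves(delta_pos=[[0,0.175,0],[0,0.175,0],[0,0.175,-0.08],[0,0.175,-0.13],[0,0.175,-0.16],[0,0.175,-0.18],[0,0.175,-0.195],[0,0.175,-0.21],[0,0.175,-0.21]], rot=[[0,0,0],[0,0,0],[0,0,0],[0,0,0],[0,0,0],[0,0,0],[0,0,0],[0,0,0],[0,0,0]], hand=[0,0,0,0,0,0,0,0,0])

```text
time_s: 11.1
ee_pos: [502.4, 203.8, 71.9]
ee_rot: [179.9, 0.0, 14.7]
force: [-0.6, -2.9, 4.4]
gripper_width: 0.3
gripper_force: 2.3
```

4.4 N is about a 4 mm dip, so the tap is registered. I'll lift clear and check.

Request:
apply_moves(delta_pos=[[0,0,0.1],[0,0,0.4],[0,0,0.7],[0,0,1],[0,0,1],[0,0,1]], rot=[[0,0,0],[0,0,0],[0,0,0],[0,0,0],[0,0,0],[0,0,0]], hand=[0,0,0,0,0,0])

```text
time_s: 11.6
ee_pos: [503.8, 205.3, 194.0]
ee_rot: [-179.9, -0.3, 14.7]
force: [-0.5, 0.6, -0.3]
gripper_width: 0.8
gripper_force: 0.0
```

```bash
python3 - <<'E'
from h import *
s=env.state();print(s["ee_pos"],s["force"])
p=viewer.grab_frame("side");cv2.imwrite("pics/i.png",cv2.resize(p["pixels"][130:350,190:450,::-1],None,fx=3,fy=2.7))
E
```

```text
[503.81530357 205.3222737  194.04542424] [-0.53525058  0.58288672 -0.33661824]
```

View pics/i.png

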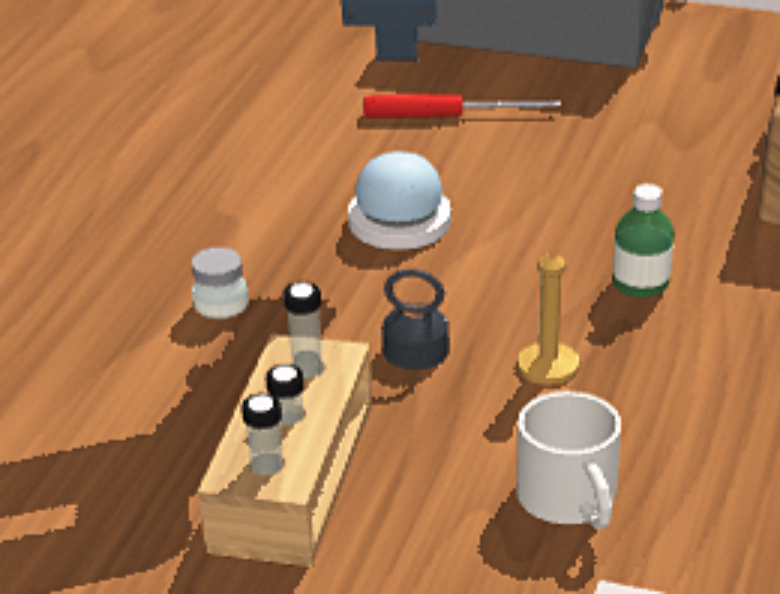

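All the buttons are in (crop ~(303,292), (285,373) and (262,404)), the dome is back up at (399,188), and nothing else has moved.

```bash
python3 -c "
from workcell import env
print(env.job_done())"
```

```text
the job is handed in; nothing more can be done
None
```

I pressed the vent buttons in order (tall, middle, short) and then tapped the dome. The forces I read were at most 7.6 N, the last picture shows all three buttons in and the dome back up, and the job is handed in; no verdict came back.

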